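# Hook the hanger arm into the slotted upright

### The arm

A 7-joint arm with a two-finger parallel gripper is mounted at the origin on the work surface. World frame = base frame: x ahead of the robot, y to its left, z up, the work surface at z = 0. Lengths are in m, angles in rad, forces in N, time in s.
With the tool pointing down it reaches from about 0.425 to 0.875 m from the base axis. Payload 4.7 kg.
Tool frame: the origin (TCP) lies at the centre of the arm's flange, where the gripper is bolted on; the fingertips stand 182 mm ahead of it and the grasp point (between the pads) lies 164 mm ahead of it; z points along the fingers, y is the direction in which the jaws open and shut (so a half turn about z gives the same grasp; the last joint's range is limited). The gripper opens to 87 mm and grips with 3 to 60 N. Pads are 19 mm wide; open, the fingers measure 117 mm over their backs; the gripper's body (75 mm by 190 mm) begins 51 mm behind the grasp point.
Start: joints at [1.119, 0.321, -0.07, 1.45, 0.023, 1.371, -0.057], TCP at [0.292, -0.581, 0.405] pointing down, gripper open.
Joint ranges: [-2.86, 2.86], [-0.3, 2.09], [-1.38, 1.24], [0.06, 2.45], [-1.56, 4.7], [0.09, 2.05], [-2.69, 2.69]. Speed limits (rad/s): [2.57, 2.57, 3.14, 3.14, 3.14, 3.14, 3.14].

### API

Orientations are given as a rotation vector (axis times angle).
In Python, from bench import env, cams, workorder gives the robot as it stands. The module is installed in compiled form; this text tells all that it offers.
- The arm moves only by the tool send_rows, never from a script. Its argument "moves" is a list of rows, each a list of 4 numbers: the shift along the tool's x, y, z in m, then the turn about the tool's z in rad. In form: [[x, y, z, roll], ...]. A call has 1 to 8 rows; each row is the pose to reach, as a shift and turn from the pose commanded when the call began, along the tool's axes at that moment; what a row does not reach only later rows make up. A row lasts 1/10 s, in which the tool goes at most 50 mm and 8.59 degrees, less where a joint would pass 70% of its speed; a pose out of reach is approached as far as the arm can. A call with a gripper value outside its range is refused whole. "fingers" is the finger opening in m, from 0 to 0.087, set as the call begins (left out, the last holds). The fingers move at their own pace and stop on an object; "squeeze" is the grip in N (left out, the last holds). Time passes only in rows, so rows that repeat a pose let the fingers close. It gives the time, the measured TCP pose, the force and the opening at its end, in the units of the state.
- env.get_obs(): the state, without advancing time (a new reading comes with each control period).
- cams.camera(name): name is "scene" or "top" or "wrist"; returns (picture, depth): 480x640x3 uint8, red, green, blue; 480x640 float32, m along the optical axis (not along the pixel's ray), 0 where there is no reading.
- cams.calibration(name): a dict with "fx", "fy", "cx", "cy" (pixels), "D" ([k1, k2, p1, p2, k3] as OpenCV has them; the pictures are not rectified), "eye" and "rotation" of the camera in the world. Camera axes: x right, y down, z forward; pixel columns grow to the right and rows downward; lengths in m; the calibration is good to about 2 mm. A picture is of the moment at which its call begins: read the wrist's pose just before it. calibration takes no time and is no camera call; for the wrist camera it gives the pose at the moment of the call.
- workorder.job_done(): hands the job in, once; it reports no verdict.
The state is a dict: "clock": time; "qpos": joint angles; "joint_vel": joint speeds; "tau": joint torques, N m; "tool_pos": TCP position; "tcp_rot": TCP orientation; "contact_force": force on the tool from outside, world axes, zero at the start; "wrist_torque": the same for the moment, N m; "gripper_width": opening from 0.0 (shut) to 1.0 (fully open).
Only numpy, scipy, OpenCV 4.12 (cv2) and the standard library are available. Lean on these libraries where they do the work, as an engineer would, in place of code of your own. Each camera call takes 0.05 s, during which the arm holds its last target. There are 200 camera calls.

### The job

Pick up the loose dark hanger arm, push its two hook tabs into the upper two slots of the upright until its back plate is flat on the face, then press it down until it is fully home and the spring catch snaps out above the plate. Go by feel: push gently, with no more than about 15 N of hand force, since the long arm multiplies it at the hooks. Leave the hanger locked in place and level, and do not disturb the other things on the table.

Things in the scene. Friction and masses are not known exactly. Their poses are not given: they have to be found in the camera images.
- upright: Fixed grey steel channel, 64 wide, 229 mm tall, on a foot plate 12 thick, 130 wide (x -40 to 110). Origin on the table below the middle of its slotted face; x points into the face (plane x=0, looks to -x), z up. In it a plain aluminium strip, 4 mm thick, 54 wide, with 3 slots in a column, each 10 wide, 21 tall, 40 mm apart, hollow 30 mm behind. Strip height is not reported: see seat_nominal.
- seat_nominal (a point): Point of the upright at x=0, y=0, z=92 mm: where the hanger's origin sits when fully home, x axes parallel, IF the strip is at nominal height. The strip (slots and catch together) is really clamped anywhere from 15 mm below to 15 mm above nominal, unreported: find it by feel or sight. The tabs go in with the hanger 8 to 11 mm above its true seat; then it drops that far.
- rest_nominal (a point): Middle of the top of the sprung rest, at the strip's nominal height (97 mm; moves with the strip): a steel step 18 wide, 8 tall, 7 mm out of the face, 3 mm under the lower of the two slots. The plate's bottom edge meets it 5 mm above the seat and presses it down against 5 to 6.5 N, so the hanger does not drop home by its weight: press it down until the catch is out. Then it stays within 2 mm of its seat.
- top_slot_nominal (a point): Middle of the lower edge of the top slot, on the face, at the strip's nominal height (140 mm over the table; really 125 to 155). The other slots' lower edges are 40 and 80 mm lower. The hanger belongs in the top slot and the one next below.
- catch (a joint): Steel spring tongue in the strip, 16 wide, 12 tall, 40 to 52 mm above the top slot's lower edge, standing 6 mm out of the face. Value in m: 0 = out, grows pushed in (max 0.009; 2 N at 0, 3.5 N at 0.006). The hanger's plate pushes it in about 0.006 when flat on the face; once the hanger is fully down it springs out 2 mm above the plate's top edge and locks it. Do not come at it from below.
- hanger: Loose dark steel hanger arm, 0.2 to 0.33 kg, standing on its underside. Origin: bottom middle of its back plate's rear face; x points from the arm to the tabs, z up. Plate 6 thick (x -6 to 0), 40 wide, 86 mm tall. Arm 20 wide (y), 30 tall (z 0 to 30), x -156 to -6, 12 mm upturned nose at the end, slim brace up to the plate (x over -40).
- hanger_tab (a point): Rear end of the upper hook tab's neck, at hanger x 10.5, y 0, z 53 mm. Two tabs 40 mm apart, 6 mm wide, stand 10.5 mm out of the plate: necks 10 mm tall (z 8 to 18 and 48 to 58); beyond a 5.5 mm throat each hook's lip hangs 8 mm lower (z 0 to 8 and 40 to 48) and drops behind the strip. At the seat the necks rest on the slots' lower edges.
- hanger_grip (a point): Where to grip the hanger from above, across its 20 mm wide arm: on the arm's centre line, 90 mm from the rear face of the back plate (hanger x -90), 18 mm above the arm's underside. Axes as the hanger's. A downward push here bears about three times as hard on the hooks; seated, the hanger droops about 2 degrees by the play in its throats.
- paint_a: Paint bottle, 38 mm wide, 95 mm tall; a bystander, leave it alone. Origin: centre of its underside.
- paint_b: Paint bottle, 38 mm wide, 95 mm tall; a bystander, leave it alone. Origin: centre of its underside.
- jar: Lidded glass jar, 64 mm wide, 75 mm tall; a bystander, leave it alone. Origin: centre of its underside.
- tape: Empty cardboard tape core, 90 mm wide, 24 mm tall; a bystander, leave it alone. Origin: centre of its underside.
- plain_angle: Plain bent-steel angle without tabs, 110 mm long, 24 mm wide, 84 mm tall; a bystander, leave it alone. Origin: centre of its underside.
- brush: Brush lying on the table; a bystander, leave it alone. Origin: centre of its underside.
- screwdriver: Screwdriver lying on the table; a bystander, leave it alone. Origin: centre of its underside.
Not all that is in view belongs to the job. There is more than one size of the upright; the one meant has the size given above.

How it is judged:
By the outcome, as a careful person would: the job done as asked, in the order asked, and still so for the second after the job is handed in, with the robot touching nothing.
It also fails if it takes over 67 s, if anything falls off the work surface, if the arm or the gripper's body presses on something with over 40 N, if the wrist force passes 120 N, or if a joint passes its speed limit or range.

## Working session

There is one attempt and no reset: what is moved stays moved. The work goes in short steps, Python scripts to look and compute and a tool call to move; the robot and the scene stay as the last step left them, time stands still between calls to the robot, and variables do not carry over. Pictures are saved under pics/ and viewed, about 8 in all and at most 12, crops included, and the job is handed in when it is done.

Besides the shell and the picture viewer there is one more tool, called after "Request:" as name(argument=value, ...) on one line, values as JSON. send_rows: Moves the arm, as the interface text tells. Its arguments: {"type":"object","properties":{"moves":{"type":"array"},"fingers":{"type":"number"},"squeeze":{"type":"number"}},"required":["moves"]}

```bash
mkdir -p pics
cat > h.py <<'E'
import numpy as np,cv2
from scipy.spatial.transform import Rotation as R
from bench import env,cams,workorder
def snap(n,f=None):
    c=cams.calibration(n); p,d=cams.camera(n)
    np.savez(f'{f or n}.npz',p=p,d=d,**{k:np.array(v) for k,v in c.items()})
    if f: cv2.imwrite(f'pics/{f}.png',p[:,:,::-1])
    return c,p,d
def load(f): return np.load(f'{f}.npz')
def rot(c):
    r=np.array(c['rotation']); return r if r.shape==(3,3) else R.from_rotvec(r).as_matrix()
def cloud(c,d):
    K=np.array([[c['fx'],0,c['cx']],[0,c['fy'],c['cy']],[0,0,1]],float)
    v,u=np.mgrid[:480,:640]
    n=cv2.undistortPoints(np.stack([u,v],-1).reshape(-1,1,2).astype(np.float64),K,np.array(c['D'],float)).reshape(480,640,2)
    pc=np.dstack([n,np.ones((480,640))])*d[...,None]
    return pc@rot(c).T+np.array(c['eye'])
E
python3 - <<'E'
from h import *
o=env.get_obs(); print({k:np.round(v,3) for k,v in o.items()})
for n in('scene','top'):
    c,p,d=snap(n,n+'1'); print(n,np.round(c['eye'],3),np.round(c['rotation'],3),c['fx'])
a=cv2.imread('pics/scene1.png');b=cv2.imread('pics/top1.png')
E
```

```text
{'clock': np.float64(0.0), 'qpos': array([ 1.119,  0.322, -0.07 ,  1.452,  0.023,  1.371, -0.057]), 'joint_vel': array([ 0.   ,  0.001,  0.001,  0.001,  0.001,  0.002, -0.   ]), 'tau': array([-0.0000e+00, -4.9129e+01, -4.0400e-01, -3.1253e+01, -6.4000e-02,
        4.4000e-02,  0.0000e+00]), 'tool_pos': array([ 0.292, -0.581,  0.404]), 'tcp_rot': array([-3.055e+00, -7.250e-01,  1.000e-03]), 'contact_force': array([ 0.115, -0.467, -0.384]), 'wrist_torque': array([-0.019, -0.014,  0.006]), 'gripper_width': np.float64(0.999)}
scene [ 1.333 -0.321  0.691] [-1.844 -1.292  0.713] 487.4006611663117
top [ 0.399 -0.028  1.185] [-2.153  2.148 -0.132] 516.623356235568
```

View pics/scene1.png

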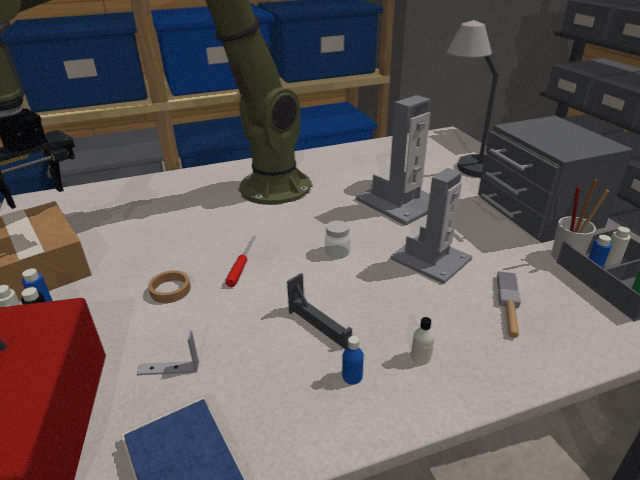

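View pics/top1.png

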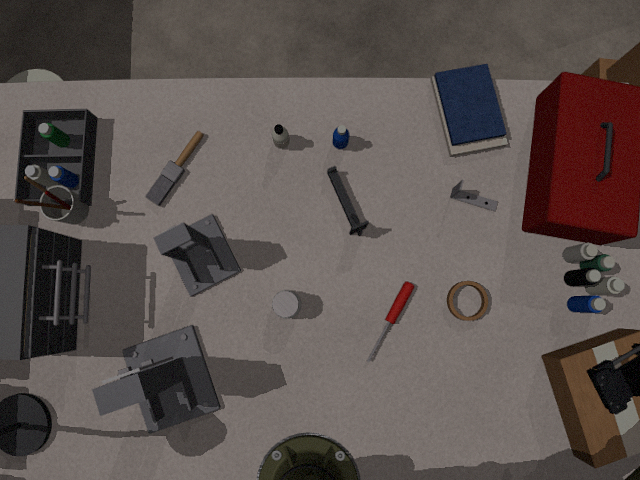

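The scene view shows the hanger at (315,315) with its plate end at (297,295), and two uprights at (435,225) and (405,160). In the top view the hanger runs from (335,170) to (357,230), and the uprights are at (200,255) and (170,380). I'll measure these next.

Run:
```python
from h import *
for n in('top1','scene1'):
    c=load(n); P=cloud(c,c['d']); ok=c['d']>0
    z=P[...,2]
    print(n)
    for nm,x0,x1,y0,y1 in (('all',.1,1.0,-.45,.55),):
        m=(ok&(z>.006)&(z<.3)&(P[...,0]>.15)&(P[...,0]<.85)&(P[...,1]>-.3)&(P[...,1]<.45)).astype(np.uint8)
        k,l,s,ce=cv2.connectedComponentsWithStats(m)
        for i in range(1,k):
            if s[i,4]<120: continue
            q=P[l==i]; print(np.round(ce[i]),s[i,4],'med',np.round(np.median(q,0),3),'min',np.round(np.percentile(q,1,axis=0),3),'max',np.round(np.percentile(q,99,axis=0),3))
# hanger from top: arm
c=load('top1');P=cloud(c,c['d'])
for (u0,u1,v0,v1) in ((320,375,160,240),):
    q=P[v0:v1,u0:u1].reshape(-1,3); 
    for lo,hi in((.02,.036),(.036,.06),(.07,.1)):
        s=q[(q[:,2]>lo)&(q[:,2]<hi)]; 
        if len(s)>4:
            r=cv2.minAreaRect((s[:,:2]*1000).astype(np.float32)); print(lo,len(s),r,np.median(s,0))
# uprights top
for nm,(u0,u1,v0,v1) in dict(small=(140,250,205,300),big=(85,230,320,440)).items():
    q=P[v0:v1,u0:u1].reshape(-1,3)
    for lo,hi in((.008,.018),(.1,.4)):
        s=q[(q[:,2]>lo)&(q[:,2]<hi)]
        r=cv2.minAreaRect((s[:,:2]*1000).astype(np.float32)); print(nm,lo,len(s),np.round(cv2.boxPoints(r)),'zmax',np.percentile(s[:,2],[50,90,98]))
# vertical face in scene view of uprights
c=load('scene1');P=cloud(c,c['d'])
for nm,(u0,u1,v0,v1) in dict(small=(425,465,170,262),big=(392,432,97,210)).items():
    q=P[v0:v1,u0:u1].reshape(-1,3); q=q[(q[:,2]>.03)]
    print(nm,'zmax',q[:,2].max(),len(q))
```

```text
top1
[280. 137.] 328 med [0.774 0.065 0.063] min [0.763 0.049 0.009] max [0.793 0.085 0.098]
[341. 137.] 320 med [ 0.772 -0.071  0.063] min [ 0.762 -0.09   0.007] max [ 0.792 -0.054  0.098]
[172. 172.] 1142 med [0.697 0.327 0.017] min [0.631 0.258 0.008] max [0.799 0.377 0.024]
[346. 202.] 756 med [ 0.628 -0.084  0.03 ] min [ 0.559 -0.127  0.008] max [ 0.707 -0.045  0.089]
[198. 253.] 3967 med [0.51  0.241 0.014] min [0.428 0.169 0.007] max [0.596 0.3   0.231]
[395. 310.] 584 med [ 0.394 -0.197  0.021] min [ 0.277 -0.232  0.011] max [ 0.449 -0.135  0.029]
[286. 304.] 671 med [0.401 0.047 0.074] min [0.371 0.019 0.015] max [0.43  0.077 0.08 ]
[171. 375.] 6184 med [0.257 0.282 0.017] min [0.152 0.209 0.01 ] max [0.339 0.409 0.291]
scene1
[419. 197.] 8806 med [0.31  0.27  0.087] min [0.184 0.179 0.008] max [0.59  0.364 0.291]
[338. 239.] 821 med [0.424 0.042 0.049] min [0.381 0.018 0.007] max [0.435 0.075 0.076]
[238. 267.] 394 med [ 0.415 -0.204  0.02 ] min [ 0.286 -0.236  0.007] max [ 0.455 -0.135  0.026]
[509. 299.] 982 med [0.714 0.317 0.017] min [0.636 0.253 0.007] max [0.807 0.374
[... 442 characters left out ...]
153198242188) [ 0.59218142 -0.09884688  0.04391264]
0.07 67 ((571.9646606445312, -110.08280181884766), (10.005525588989258, 40.090301513671875), 23.24796485900879) [ 0.5695671  -0.10997464  0.08513255]
small 0.008 2363 [[412. 284.]
 [459. 142.]
 [674. 212.]
 [627. 355.]] zmax [0.01199534 0.0148792  0.01672782]
small 0.1 986 [[491. 274.]
 [522. 215.]
 [565. 238.]
 [534. 297.]] zmax [0.22784354 0.23058976 0.23218015]
big 0.008 3736 [[ 74. 452.]
 [166. 195.]
 [355. 263.]
 [263. 519.]] zmax [0.01525361 0.01731691 0.01783793]
big 0.1 2622 [[207. 348.]
 [237. 266.]
 [298. 288.]
 [268. 370.]] zmax [0.29970595 0.30355092 0.3048746 ]
small zmax 0.6911858655308417 2347
big zmax 0.6911858655308417 3310
```

Run:
```python
from h import *
c=load('scene1'); P=cloud(c,c['d'])
im=c['p'][155:285,385:485,::-1]; cv2.imwrite('pics/crop1.png',cv2.resize(im,None,fx=4.5,fy=4.5,interpolation=cv2.INTER_CUBIC))
w=cams.calibration('wrist'); o=env.get_obs(); T=R.from_rotvec(o['tcp_rot']).as_matrix()
print('wrist cam in tool',np.round(T.T@(np.array(w['eye'])-o['tool_pos']),4),'\n',np.round(T.T@rot(w),3),w['fx'],w['fy'],w['cx'],w['cy'])
# candidate slotted face in scene: points near plane thru (.5495,.2675) normal (.88,.47)
n=np.array([.88,.47,0]);n/=np.linalg.norm(n); t=np.array([-n[1],n[0],0]);o0=np.array([.5495,.2675,0])
q=P[160:280,385:485].reshape(-1,3)-o0; a=q@n;b=q@t
for z0 in np.arange(.02,.24,.02):
    m=(abs(q[:,2]-z0)<.01)&(abs(b)<.06)&(a>-.1)&(a<.05)&(a>-.004)
    print(round(z0,2),m.sum(),np.round(np.percentile(a[m],[5,50,95]),3) if m.sum() else '',np.round([b[m].min(),b[m].max()],3) if m.sum() else '')
# hanger: upper arm z~.03 line
c=load('top1');P=cloud(c,c['d']);q=P[160:240,320:375].reshape(-1,3)
s=q[(q[:,2]>.025)&(q[:,2]<.034)];s=s[s[:,0]>.6]
vx,vy,x0,y0=cv2.fitLine(s[:,:2].astype(np.float32),cv2.DIST_HUBER,0,.01,.01).ravel();print('arm yaw',np.degrees(np.arctan2(vy,vx)),x0,y0, s.min(0),s.max(0))
```

```text
wrist cam in tool [ 0.0711 -0.      0.0189] 
 [[ 0.001 -0.965 -0.264]
 [ 1.     0.001 -0.001]
 [ 0.001 -0.264  0.965]] 402.60715892774795 402.60715892774795 321.70171462800687 240.1327506279041
0.02 395 [-0.002  0.015  0.032] [-0.06   0.059]
0.04 0  
0.06 0  
0.08 0  
0.1 21 [-0.003 -0.001  0.001] [-0.011  0.005]
0.12 0  
0.14 0  
0.16 0  
0.18 13 [-0.004 -0.001 -0.   ] [-0.011  0.006]
0.2 12 [-0.003 -0.002 -0.   ] [-0.011  0.005]
0.22 0  
arm yaw 24.134073 0.65089405 -0.07548451 [ 0.60001014 -0.10672974  0.02512228] [ 0.70480297 -0.04291308  0.03396084]
```

View pics/crop1.png

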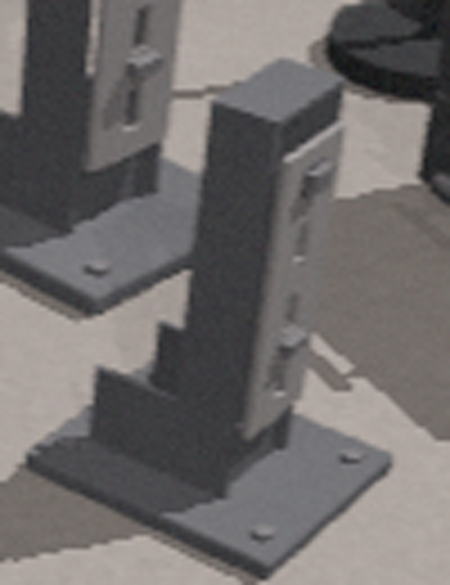

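The crop shows the slotted strip on the upright's right-hand face, which looks to +x+y. The catch is at crop (318,178) and the rest at (293,340). I'll fit the face and the feature heights from depth while I move over for the hanger.

Run:
```python
from h import *
c=load('scene1'); P=cloud(c,c['d'])
n=np.array([.88,.47,0]);n/=np.linalg.norm(n); t=np.array([-n[1],n[0],0]);o0=np.array([.5495,.2675,0])
sub=P[160:280,385:485];q=sub.reshape(-1,3); a=(q-o0)@n;b=(q-o0)@t
m=(a>-.02)&(a<-.004)&(abs(b)<.04)&(q[:,2]>.06)&(q[:,2]<.22)
s=q[m]; 
for _ in range(6):
    A=np.c_[s[:,1:],np.ones(len(s))]; k=np.linalg.lstsq(A,s[:,0],rcond=None)[0]; r=s[:,0]-A@k
    s=s[abs(r)<max(.002,2*np.std(r))]
N=np.array([1,-k[0],-k[1]]);N/=np.linalg.norm(N);print('N',N,'yaw',np.degrees(np.arctan2(N[1],N[0])),len(s),'std',np.std(r),'dist',s.mean(0)@N, s.mean(0))
n=np.array([N[0],N[1],0]);n/=np.linalg.norm(n);t=np.array([-n[1],n[0],0])
f0=s.mean(0); a=(q-f0)@N;b=(q-f0)@t
mf=(abs(a)<.003)&(q[:,2]>.05)&(q[:,2]<.235)&(abs(b)<.05)
print('b range face by z',[(round(z,2),np.round(np.percentile(b[mf&(abs(q[:,2]-z)<.006)],[2,98]),4)) for z in np.arange(.07,.22,.02)], 'z',np.percentile(q[mf,2],[1,99]))
mp=(a>.0035)&(a<.012)&(abs(b)<.03)&(q[:,2]>.06)
for lo,hi in((.06,.13),(.15,.23)):
    w=mp&(q[:,2]>lo)&(q[:,2]<hi); print('prot z',np.round(np.percentile(q[w,2],[2,50,98]),4),'b',np.round(np.percentile(b[w],[2,50,98]),4),'a',np.percentile(a[w],50),w.sum(),np.sort(np.round(q[w,2]*1000)))
mb=(a<-.006)&(a>-.04)&(abs(b)<.012)&(q[:,2]>.07)&(q[:,2]<.2)
print('slots z',np.sort(np.round(q[mb,2]*1000)))
# pillar top z in scene
mt=(q[:,2]>.215)&(q[:,2]<.245)&(a<0)&(a>-.06)&(abs(b)<.03);print('top z',np.median(q[mt,2]),mt.sum())
# top view pillar top
c=load('top1');P=cloud(c,c['d']);q=P[205:300,140:250].reshape(-1,3);s=q[(q[:,2]>.222)&(q[:,2]<.24)]
a=(s-f0)@n;b=(s-f0)@t;print('top: a',np.percentile(a,[2,98]),'b',np.percentile(b,[2,98]),'rect',cv2.minAreaRect((s[:,:2]*1000).astype(np.float32)))
```

```text
N [9.05240278e-01 4.24899979e-01 2.17247299e-04] yaw 25.144333186822855 720 std 0.0019208194799618349 dist 0.6039767638290173 [0.54637988 0.25733492 0.13851436]
b range face by z [(np.float64(0.07), array([-0.0228,  0.03  ])), (np.float64(0.09), array([-0.0252,  0.0319])), (np.float64(0.11), array([-0.0268,  0.0299])), (np.float64(0.13), array([-0.0222,  0.0311])), (np.float64(0.15), array([-0.0231,  0.032 ])), (np.float64(0.17), array([-0.0232,  0.0301])), (np.float64(0.19), array([-0.0227,  0.0307])), (np.float64(0.21), array([-0.0225,  0.031 ]))] z [0.05217857 0.2082786 ]
prot z [0.0725 0.098  0.1012] b [-0.0155  0.003   0.0124] a 0.006436334693518681 21 [ 60.  91.  93.  94.  94.  94.  94.  94.  97.  97.  98.  99.  99.  99.
 100. 100. 100. 100. 100. 101. 101.]
prot z [0.1834 0.1893 0.1947] b [-0.0034  0.0019  0.0132] a 0.005579264965440811 25 [183. 184. 184. 185. 185. 185. 186. 187. 187. 188. 189. 189. 189. 191.
 191. 191. 191. 191. 192. 193. 194. 194. 195. 195. 195.]
slots z [188. 189. 191. 195.]
top z 0.227641934149878 303
top: a [-0.04153495 -0.00565203] b [-0.0251109   0.03798646] rect ((522.415283203125, 253.29861450195312), (37.13145446777344, 65.56411743164062), 27.160911560058594)
```

Request:
send_rows(moves=[[0.05,0,0,0],[0.1,-0.05,0,0],[0.15,-0.1,0,0],[0.2,-0.15,0,0],[0.25,-0.2,0,0],[0.3,-0.24,0,0],[0.42,-0.28,0,0],[0.42,-0.28,0,0]])

```text
clock: 0.9
tool_pos: [0.4744, -0.2375, 0.4047]
tcp_rot: [3.056, 0.724, -0.0]
contact_force: [0.3, -0.4, 0.1]
gripper_width: 1.003
```

Request:
send_rows(moves=[[0.04,-0.015,0,0],[0.08,-0.03,0,0],[0.12,-0.045,0,0],[0.16,-0.06,0.02,0],[0.2,-0.064,0.04,0],[0.229,-0.064,0.06,0],[0.229,-0.064,0.06,0],[0.229,-0.064,0.06,0]])

```text
clock: 1.7
tool_pos: [0.6499, -0.0792, 0.3433]
tcp_rot: [-3.055, -0.726, 0.004]
contact_force: [-1.0, -1.0, 0.4]
gripper_width: 1.001
```

Run:
```python
from h import *
o=env.get_obs();print(np.round(o['tool_pos'],4),np.round(o['tcp_rot'],3))
c,p,d=snap('wrist','w1'); P=cloud(c,d)
q=P.reshape(-1,3); ok=(d.ravel()>0)&(q[:,0]>.53)&(q[:,0]<.74)&(q[:,1]>-.16)&(q[:,1]<.0)
print('table z',np.median(q[ok,2]))
s=q[ok&(q[:,2]>.025)&(q[:,2]<.034)]; s=s[(s[:,0]>.61)&(s[:,0]<.69)]
vx,vy,x0,y0=cv2.fitLine(s[:,:2].astype(np.float32),cv2.DIST_HUBER,0,.01,.01).ravel()
if vx<0: vx,vy=-vx,-vy
n=np.array([vx,vy]);t=np.array([-vy,vx]);print('arm yaw',np.degrees(np.arctan2(vy,vx)),x0,y0,len(s),'width',np.ptp((s[:,:2]-[x0,y0])@t))
h=q[ok&(q[:,2]>.008)&(q[:,2]<.1)]; al=(h[:,:2]-[x0,y0])@n; la=(h[:,:2]-[x0,y0])@t
m=abs(la)<.03; print('along',np.percentile(al[m],[.2,1,99,99.8]))
pl=m&(h[:,2]>.075); print('plate',pl.sum(),np.percentile(al[pl],[2,50,98]),np.percentile(la[pl],[2,98]),h[pl,2].max())
```

```text
[ 0.6499 -0.0792  0.3433] [-3.055 -0.726  0.004]
table z 0.24991378864501548
arm yaw 24.94838 0.6515163 -0.07537652 3022 width 0.021459049534924637
along [-0.09170759 -0.09083717  0.06319462  0.06417787]
plate 994 [-0.09155461 -0.08641287 -0.08512314] [-0.01723678  0.02097214] 0.08910414977237666
```

View pics/w1.png

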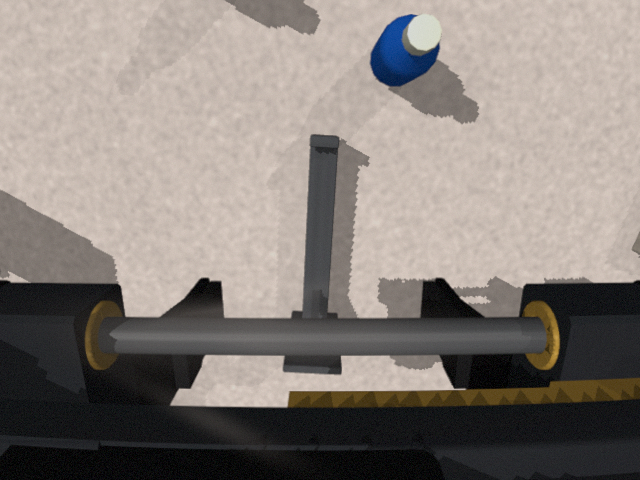

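The wrist view shows the arm between the fingers, from its nose at (324,142) to its plate at (312,365), nearly aligned with the tool. Next I'll descend and grip.

Request:
send_rows(moves=[[0.0017,-0.0033,0.0,0.042],[0.0017,-0.0033,0.04,0.042],[0.0017,-0.0033,0.08,0.042],[0.0017,-0.0033,0.12,0.042],[0.0017,-0.0033,0.145,0.042],[0.0017,-0.0033,0.157,0.042],[0.0017,-0.0033,0.157,0.042],[0.0017,-0.0033,0.157,0.042]])

```text
clock: 2.55
tool_pos: [0.6507, -0.0764, 0.1899]
tcp_rot: [3.07, 0.659, 0.004]
contact_force: [-0.0, -0.4, 1.1]
gripper_width: 0.996
```

Request:
send_rows(moves=[[0,0,0,0],[0,0,0,0],[0,0,0,0],[0,0,0,0],[0,0,0,0],[0,0,0,0],[0,0,0,0],[0,0,0,0]], fingers=0.0, squeeze=45)

```text
clock: 3.35
tool_pos: [0.6501, -0.0757, 0.1877]
tcp_rot: [-3.071, -0.661, 0.0]
contact_force: [0.5, -0.4, -0.2]
gripper_width: 0.352
```

Request:
send_rows(moves=[[0,0,0,0],[0,0,0,0],[0,0,0,0],[0,0,0,0]])

```text
clock: 3.75
tool_pos: [0.6501, -0.0758, 0.1877]
tcp_rot: [3.071, 0.661, 0.0]
contact_force: [0.7, -0.6, -0.0]
gripper_width: 0.232
```

Request:
send_rows(moves=[[0,0,-0.03,0],[0,0,-0.06,0],[0,0,-0.1,0],[0,0,-0.14,0],[0,0,-0.17,0],[0,0,-0.17,0],[0,0,-0.17,0]])

```text
clock: 4.45
tool_pos: [0.6499, -0.0756, 0.3574]
tcp_rot: [3.071, 0.661, -0.0]
contact_force: [-0.1, 0.1, -2.6]
gripper_width: 0.226
```

Request:
send_rows(moves=[[0.024,-0.04,0,0],[0.048,-0.08,0,0],[0.072,-0.125,0,0],[0.096,-0.17,0,0],[0.12,-0.215,0,0],[0.144,-0.26,0,-0.01],[0.168,-0.305,0,-0.02],[0.192,-0.34,0,-0.03]])

```text
clock: 5.25
tool_pos: [0.6841, 0.3155, 0.3542]
tcp_rot: [3.06, 0.709, -0.008]
contact_force: [0.6, 0.4, -1.7]
gripper_width: 0.225
```

Run:
```python
from h import *
o=env.get_obs();print(np.round(o['tool_pos'],4),np.round(o['tcp_rot'],3),o['contact_force'])
```

```text
[0.6841 0.3155 0.3542] [ 3.06   0.709 -0.008] [ 0.60574487  0.36149515 -1.66699471]
```

Request:
send_rows(moves=[[0,-0.006,0.02,0],[0,-0.013,0.04,0],[0,-0.013,0.061,0],[0,-0.013,0.061,0],[0,-0.013,0.061,0]])

```text
clock: 5.75
tool_pos: [0.6793, 0.3242, 0.2943]
tcp_rot: [3.06, 0.706, -0.006]
contact_force: [0.5, -0.6, -2.2]
gripper_width: 0.227
```

```bash
cat > meas.py <<'E'
from h import *
import sys
tag=sys.argv[1]
o=env.get_obs();T=R.from_rotvec(o['tcp_rot']).as_matrix();tp=np.array(o['tool_pos']);yaw=np.degrees(np.arctan2(T[1,0],T[0,0]))
print(np.round(tp,4),'yaw',round(yaw,2),np.round(o['contact_force'],2))
n=np.array([T[0,0],T[1,0],0]);t=np.array([-n[1],n[0],0]);g=tp.copy()
for nm in('top','scene'):
    c,p,d=snap(nm,tag+nm); P=cloud(c,d);q=P[d>0]; a=(q-g)@n;b=(q-g)@t;z=q[:,2]
    pk=(abs(b)<.03)&(a>-.105)&(a<-.075)&(z>.15)&(z<.235)
    print(nm,'plate n',pk.sum(),'a',np.round(np.percentile(a[pk],[1,10,50,90,99]),4),'b',np.round(np.percentile(b[pk],[1,99]),4),'z',np.round(np.percentile(z[pk],[1,99]),4))
    if nm=='top':
        w=pk&(z>.17); r=cv2.minAreaRect((np.c_[a,b][w]*1000).astype(np.float32));print(' plate rect',r)
        w=(z>.22)&(z<.24)&(a<-.11)&(a>-.25)&(abs(b)<.08); r=cv2.minAreaRect((np.c_[a,b][w]*1000).astype(np.float32));print(' pillar rect',r)
    w=(a<-.11)&(a>-.19)&(abs(b)<.045)&(z>.06)&(z<.21)
    if nm=='scene':
        h,e=np.histogram(a[w],np.arange(-.19,-.11,.002)); i=h.argmax(); m0=e[i]+.001
        f=w&(abs(a-m0)<.005); 
        for _ in range(4): k=np.polyfit(b[f],a[f],1); f=w&(abs(a-np.polyval(k,b))<.0025)
        print(' face a0',np.polyval(k,0),'slope deg',np.degrees(np.arctan(k[0])),'b rng',np.percentile(b[f],[1,99]),f.sum())
        for lo,hi in((.08,.12),(.165,.21)):
            pr=w&(a-np.polyval(k,b)>.0035)&(a-np.polyval(k,b)<.009)&(z>lo)&(z<hi); print(' prot',pr.sum(),'z',np.round(np.percentile(z[pr],[3,97]),4),'b',np.round(np.percentile(b[pr],[3,50,97]),4))
E
python3 meas.py m1
python3 - <<'E'
import cv2
a=cv2.imread('pics/m1scene.png')[130:290,370:520];cv2.imwrite('pics/m1c.png',cv2.resize(a,None,fx=3.7,fy=3.7,interpolation=cv2.INTER_CUBIC))
E
```

```text
[0.6793 0.3242 0.2943] yaw 25.99 [ 0.45 -0.63 -2.18]Traceback (most recent call last):
  File "meas.py", line 10, in <module>
    print(nm,'plate n',pk.sum(),'a',np.round(np.percentile(a[pk],[1,10,50,90,99]),4),'b',np.round(np.percentile(b[pk],[1,99]),4),'z',np.round(np.percentile(z[pk],[1,99]),4))
                                             ~~~~~~~~~~~~~^^^^^^^^^^^^^^^^^^^^^^^
    return _quantile_unchecked(
        a, q, axis, out, overwrite_input, method, keepdims, weights)
    return _ureduce(a,
                    func=_quantile_ureduce_func,
    ...<5 lines>...
                    overwrite_input=overwrite_input,
                    method=method)
    r = func(a, **kwargs)
    result = _quantile(arr,
                       quantiles=q,
    ...<2 lines>...
                       out=out,
                       weights=wgt)
    slices_having_nans = np.isnan(arr[-1, ...])
                                  ~~~^^^^^^^^^
IndexError: index -1 is out of bounds for axis 0 with size 0
[ WARN:0@0.017] global loadsave.cpp:275 findDecoder imread_('pics/m1scene.png'): can't open/read file: check file path/integrity
Traceback (most recent call last):
TypeError: 'NoneType' object is not subscriptable
```

```bash
sed -i 's/^from h import \*/from h import *\n_pc=np.percentile\nnp.percentile=lambda x,q:_pc(x,q) if len(x) else np.full(np.shape(q),np.nan)/; s/^\(  *\)w=pk&(z>.17); r=.*$/\1pass/' meas.py
python3 meas.py m1
python3 - <<'E'
import cv2,numpy as np
a=cv2.imread('pics/m1scene.png')[130:290,370:520];b=cv2.imread('pics/m1top.png')[100:340,100:300]
r=lambda i,f:cv2.resize(i,None,fx=f,fy=f,interpolation=cv2.INTER_CUBIC)
a=r(a,3.0);b=r(b,1.7)[:480,:340]; h=min(a.shape[0],b.shape[0]);cv2.imwrite('pics/m1c.png',np.hstack([a[:h],b[:h]]))
E
```

```text
[0.6797 0.3244 0.2961] yaw 25.97 [ 0.24  0.87 -2.12]
top plate n 0 a [nan nan nan nan nan] b [nan nan] z [nan nan]
 pillar rect ((0.0, 0.0), (0.0, 0.0), 0.0)
scene plate n 226 a [-0.0993 -0.0884 -0.0843 -0.0823 -0.0766] b [-0.0238  0.0174] z [0.1501 0.1957]
 face a0 -0.14878270841289784 slope deg -1.392754157334098 b rng [-0.02568829  0.03079864] 627
 prot 19 z [0.0926 0.1007] b [-0.0063  0.0013  0.01  ]
 prot 25 z [0.1832 0.1962] b [-0.0042  0.0017  0.0091]
```

View pics/m1c.png

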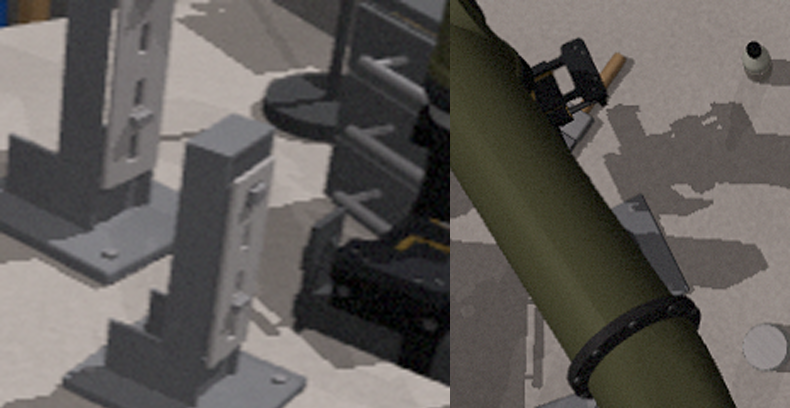

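Crop readout: the hanger plate is left of the gripper at crop (320,250) and the slotted face is at (240,260). From depth the plate is about 59 mm from the face, the face yaw is about 27.2°, and the strip is about 3 mm above nominal. I'll close to a gap of about 16 mm.

Request:
send_rows(moves=[[-0.01,-0.0063,0.0036,-0.021],[-0.02,-0.0063,0.0036,-0.021],[-0.03,-0.0063,0.0036,-0.021],[-0.04,-0.0063,0.0036,-0.021],[-0.0431,-0.0063,0.0036,-0.021],[-0.0431,-0.0063,0.0036,-0.021],[-0.0431,-0.0063,0.0036,-0.021],[-0.0431,-0.0063,0.0036,-0.021]])

```text
clock: 6.7
tool_pos: [0.6385, 0.3117, 0.2933]
tcp_rot: [-3.053, -0.738, -0.001]
contact_force: [-0.4, -0.4, -2.3]
gripper_width: 0.224
```

Run:
```python
from h import *
for i in range(2):
    o=env.get_obs();T=R.from_rotvec(o['tcp_rot']).as_matrix();print(np.round(o['tool_pos'],4),np.degrees(np.arctan2(T[1,0],T[0,0])),np.round(T[:,2],4),np.round(o['contact_force'],2),np.round(o['wrist_torque'],2))
    c,p,d=snap('scene','s2')
a=p[130:250,420:520,::-1];cv2.imwrite('pics/s2c.png',cv2.resize(a,None,fx=5,fy=5,interpolation=cv2.INTER_CUBIC))
fc=np.array([.5439,.2627,0]);n=np.array([.8894,.4571,0]);t=np.array([-.4571,.8894,0])
P=cloud(c,d);q=P[d>0];a=(q-fc)@n;b=(q-fc)@t;z=q[:,2]
f=(abs(a)<.0035)&(abs(b)<.035)&(z>.06)&(z<.21);print('face a',np.median(a[f]),np.percentile(b[f],[1,99]))
for a0,a1,z0,z1 in((.006,.05,.11,.3),(.012,.03,.165,.22)):
    g=(a>a0)&(a<a1)&(abs(b)<.03)&(z>z0)&(z<z1);print('plate',g.sum(),'a',np.percentile(a[g],[2,10,50,90]),'b',np.percentile(b[g],[2,98]),'z',np.percentile(z[g],[2,98]))
```

```text
[0.6385 0.3117 0.2933] 27.190910968940837 [ 7.e-04  3.e-04 -1.e+00] [-0.4  -0.4  -2.32] [ 0.09 -0.06  0.04]
[0.6384 0.3117 0.2931] 27.196256516778632 [ 3.e-04  2.e-04 -1.e+00] [-0.   -0.33 -2.22] [ 0.07 -0.02 -0.01]
face a 0.00015408642852760354 [-0.03228502  0.02607995]
plate 419 a [0.0065951  0.01781107 0.02232137 0.03850802] b [-0.02254214  0.01535   ] z [0.11102269 0.19136517]
plate 134 a [0.0172841  0.0182351  0.02183914 0.02372971] b [-0.02235003  0.01746473] z [0.16687443 0.1915169 ]
```

View pics/s2c.png

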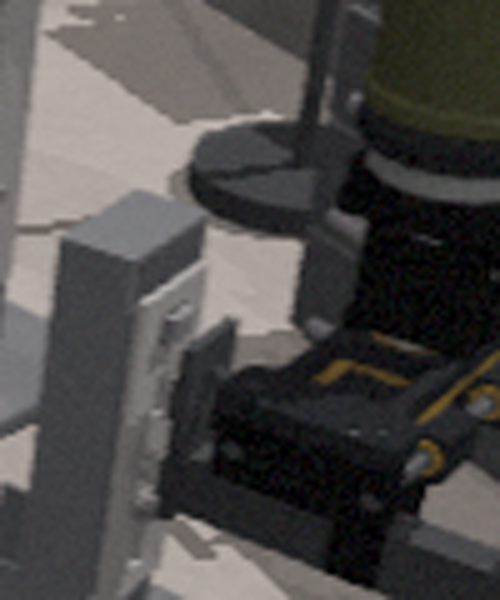

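The crop shows the plate at (205,390) parallel to the face with a small gap, and the lateral centres agree to within 1 mm. I'll push gently and watch the force.

Request:
send_rows(moves=[[-0.002,0,0,0],[-0.004,0,0,0],[-0.005,0,0,0],[-0.006,0,0,0],[-0.007,0,0,0],[-0.007,0,0,0]])

```text
clock: 7.4
tool_pos: [0.6317, 0.3084, 0.2932]
tcp_rot: [3.053, 0.739, -0.0]
contact_force: [0.2, 0.5, -2.5]
gripper_width: 0.224
```

Request:
send_rows(moves=[[-0.001,0,0,0],[-0.002,0,0,0],[-0.002,0,0,0]])

```text
clock: 7.7
tool_pos: [0.63, 0.3075, 0.2931]
tcp_rot: [3.053, 0.739, -0.0]
contact_force: [0.3, 0.0, -2.4]
gripper_width: 0.23
```

Request:
send_rows(moves=[[-0.001,0,0,0],[-0.002,0,0,0],[-0.002,0,0,0]])

```text
clock: 8.0
tool_pos: [0.6285, 0.3066, 0.2931]
tcp_rot: [-3.053, -0.739, -0.001]
contact_force: [1.8, 0.9, -3.6]
gripper_width: 0.231
```

Request:
send_rows(moves=[[-0.001,0,0,0],[-0.002,0,0,0],[-0.002,0,0,0]])

```text
clock: 8.3
tool_pos: [0.6265, 0.3057, 0.2931]
tcp_rot: [3.053, 0.739, 0.001]
contact_force: [2.4, 0.9, -3.6]
gripper_width: 0.226
```

Request:
send_rows(moves=[[-0.001,0,0,0],[-0.002,0,0,0],[-0.002,0,0,0]])

```text
clock: 8.6
tool_pos: [0.6247, 0.3047, 0.2931]
tcp_rot: [3.053, 0.739, 0.0]
contact_force: [3.8, 1.3, -3.7]
gripper_width: 0.223
```

Request:
send_rows(moves=[[-0.0005,0,0,0],[-0.001,0,0,0],[-0.001,0,0,0]])

```text
clock: 8.9
tool_pos: [0.6242, 0.3045, 0.2932]
tcp_rot: [-3.053, -0.739, -0.002]
contact_force: [5.0, 2.3, -6.0]
gripper_width: 0.232
```

Request:
send_rows(moves=[[-0.0005,0,0,0],[-0.001,0,0,0],[-0.001,0,0,0]])

```text
clock: 9.2
tool_pos: [0.6238, 0.3043, 0.2934]
tcp_rot: [-3.052, -0.739, -0.006]
contact_force: [7.4, 3.2, -6.9]
gripper_width: 0.227
```

The plate is on the face and the push force has risen to 8 N. Next I'll ease down while keeping a light push.

Request:
send_rows(moves=[[0.0002,0,0.001,0],[0.0004,0,0.002,0],[0.0004,0,0.002,0]])

```text
clock: 9.5
tool_pos: [0.6239, 0.3044, 0.2925]
tcp_rot: [-3.053, -0.739, -0.005]
contact_force: [4.5, 2.4, -0.8]
gripper_width: 0.226
```

Request:
send_rows(moves=[[0,0,0.001,0],[0,0,0.002,0],[0,0,0.002,0]])

```text
clock: 9.8
tool_pos: [0.6239, 0.3044, 0.2904]
tcp_rot: [-3.053, -0.739, -0.005]
contact_force: [4.7, 2.4, 0.5]
gripper_width: 0.229
```

Request:
send_rows(moves=[[0,0,0.001,0],[0,0,0.002,0],[0,0,0.002,0]])

```text
clock: 10.1
tool_pos: [0.6239, 0.3045, 0.2884]
tcp_rot: [-3.053, -0.739, -0.005]
contact_force: [4.4, 1.9, -0.3]
gripper_width: 0.225
```

Request:
send_rows(moves=[[0,0,0.001,0],[0,0,0.002,0],[0,0,0.002,0]])

```text
clock: 10.4
tool_pos: [0.6239, 0.3046, 0.2868]
tcp_rot: [-3.053, -0.738, -0.005]
contact_force: [4.9, 2.8, 1.9]
gripper_width: 0.228
```

Run:
```python
from h import *
o=env.get_obs();T=R.from_rotvec(o['tcp_rot']).as_matrix();print(np.round(T[:,2],4),np.round(o['contact_force'],2),np.round(o['wrist_torque'],2))
```

```text
[ 0.003   0.0017 -1.    ] [4.92 2.84 1.92] [ 0.38 -0.62 -0.04]
```

Request:
send_rows(moves=[[0,0,0.001,0],[0,0,0.0015,0],[0,0,0.0015,0]])

```text
clock: 10.7
tool_pos: [0.624, 0.3047, 0.2856]
tcp_rot: [-3.052, -0.738, -0.006]
contact_force: [4.1, 3.2, 2.7]
gripper_width: 0.227
```

Request:
send_rows(moves=[[0,0,0.001,0],[0,0,0.001,0]])

```text
clock: 10.9
tool_pos: [0.624, 0.3047, 0.2848]
tcp_rot: [-3.052, -0.738, -0.006]
contact_force: [3.4, 1.6, 3.4]
gripper_width: 0.23
```

Request:
send_rows(moves=[[0,0,0.001,0],[0,0,0.001,0]])

```text
clock: 11.1
tool_pos: [0.6239, 0.3048, 0.284]
tcp_rot: [-3.052, -0.739, -0.006]
contact_force: [3.3, 2.3, 5.7]
gripper_width: 0.23
```

Request:
send_rows(moves=[[0,0,0.001,0],[0,0,0.001,0]])

```text
clock: 11.3
tool_pos: [0.6238, 0.3049, 0.2835]
tcp_rot: [-3.052, -0.739, -0.006]
contact_force: [2.7, 1.9, 7.3]
gripper_width: 0.228
```

Request:
send_rows(moves=[[0,0,0.001,0],[0,0,0.001,0]])

```text
clock: 11.5
tool_pos: [0.6238, 0.305, 0.283]
tcp_rot: [-3.052, -0.739, -0.007]
contact_force: [3.0, 2.2, 10.0]
gripper_width: 0.224
```

```bash
cat > look.py <<'E'
from h import *
import sys
tag=sys.argv[1]
o=env.get_obs();T=R.from_rotvec(o['tcp_rot']).as_matrix();print(np.round(o['tool_pos'],4),np.round(T[:,2],4),np.round(o['contact_force'],2),np.round(o['wrist_torque'],2))
c,p,d=snap('scene',tag)
cv2.imwrite(f'pics/{tag}c.png',cv2.resize(p[140:240,420:520,::-1],None,fx=6,fy=6,interpolation=cv2.INTER_CUBIC))
fc=np.array([.5439,.2627,0]);n=np.array([.8894,.4571,0]);t=np.array([-.4571,.8894,0])
P=cloud(c,d);q=P[d>0];a=(q-fc)@n;b=(q-fc)@t;z=q[:,2]
g=(a>.0035)&(a<.02)&(abs(b)<.03)&(z>.12)&(z<.22)
# plate top height by b, and tilt of the plate front face
for lo in np.arange(-.024,.02,.008):
    w=g&(b>=lo)&(b<lo+.008); print(round(lo,3),w.sum(),'ztop',np.round(np.sort(z[w])[-5:],4),'a',np.round(np.percentile(a[w],[10,50,90]),4) if w.any() else '')
# arm underside/side line: points along arm
for a0 in np.arange(.03,.17,.02):
    w=(abs(a-a0)<.008)&(abs(b)<.02)&(z>.06)&(z<.2); print('arm',round(a0,3),w.sum(),np.round(np.percentile(z[w],[3,97]),4) if w.any() else '')
E
python3 look.py s3
```

```text
[0.6238 0.305  0.283 ] [ 0.004   0.0021 -1.    ] [ 3.02  2.18 10.04] [ 0.16 -0.16  0.09]
-0.024 88 ztop [0.1836 0.1843 0.1845 0.1847 0.1849] a [0.0045 0.0075 0.0102]
-0.016 54 ztop [0.1844 0.1849 0.1851 0.1858 0.1887] a [0.0071 0.0097 0.0137]
-0.008 57 ztop [0.1893 0.1914 0.1935 0.1941 0.1951] a [0.0049 0.0093 0.0126]
0.0 31 ztop [0.1916 0.1926 0.194  0.1962 0.197 ] a [0.0044 0.0082 0.0111]
0.008 18 ztop [0.1838 0.1841 0.1845 0.1861 0.1865] a [0.0087 0.01   0.0107]
0.016 8 ztop [0.1746 0.1768 0.1804 0.1838 0.1839] a [0.0084 0.0091 0.0098]
arm 0.03 55 [0.0984 0.1196]
arm 0.05 62 [0.0982 0.119 ]
arm 0.07 68 [0.0976 0.1964]
arm 0.09 79 [0.1024 0.1986]
arm 0.11 182 [0.0961 0.1976]
arm 0.13 192 [0.0954 0.1938]
arm 0.15 173 [0.094  0.1338]
arm 0.17 0
```

View pics/s3c.png

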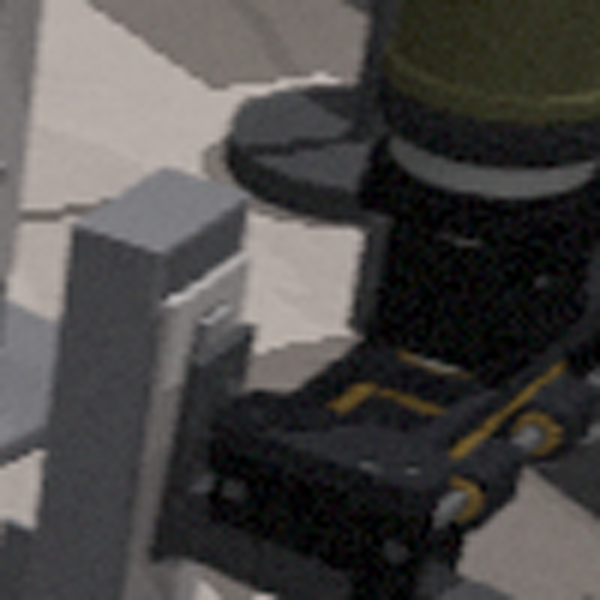

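The crop shows the plate top at (220,340), still just below or at the catch at (215,315). From depth the plate is about 2–3 mm above its seat. I'll take off some of the horizontal push to cut friction, then press down a little more.

Request:
send_rows(moves=[[0.0004,0,0.0005,0],[0.0004,0,0.001,0],[0.0004,0,0.001,0]])

```text
clock: 11.85
tool_pos: [0.6239, 0.3051, 0.2825]
tcp_rot: [-3.053, -0.739, -0.006]
contact_force: [1.1, 0.9, 12.8]
gripper_width: 0.227
```

```bash
python3 look.py s4 | head -8
```

```text
[0.6239 0.3051 0.2825] [ 0.0035  0.0016 -1.    ] [ 1.07  0.94 12.8 ] [-0.09  0.26  0.04]
-0.024 85 ztop [0.1843 0.1851 0.1852 0.1854 0.1857] a [0.0051 0.0077 0.0104]
-0.016 61 ztop [0.1853 0.1855 0.1873 0.1877 0.1919] a [0.0072 0.0094 0.0134]
-0.008 60 ztop [0.1926 0.1934 0.1945 0.1953 0.1958] a [0.0054 0.0098 0.013 ]
0.0 25 ztop [0.1885 0.189  0.1918 0.1923 0.1955] a [0.0048 0.0097 0.0122]
0.008 16 ztop [0.1832 0.1845 0.1846 0.1848 0.1858] a [0.0084 0.0106 0.0112]
0.016 10 ztop [0.1783 0.1838 0.1839 0.1848 0.1856] a [0.0087 0.0098 0.0113]
arm 0.03 56 [0.0999 0.1185]
```

Fz is up to 12.8 N, but the plate hasn't moved: the hooks are binding from the lever arm and the droop. I'll let go and re-grip closer to the plate, at about hanger x −56, to shorten the lever.

Request:
send_rows(moves=[[0,0,-0.002,0],[0,0,-0.003,0],[0,0,-0.004,0],[0,0,-0.004,0]])

```text
clock: 12.3
tool_pos: [0.6241, 0.3049, 0.2834]
tcp_rot: [-3.052, -0.739, -0.004]
contact_force: [4.6, 4.4, 3.0]
gripper_width: 0.225
```

Request:
send_rows(moves=[[0,0,0,0],[0,0,0,0],[0,0,0,0],[0,0,0,0],[0,0,0,0],[0,0,0,0]], fingers=0.045)

```text
clock: 12.9
tool_pos: [0.6236, 0.3041, 0.2824]
tcp_rot: [3.053, 0.739, -0.001]
contact_force: [-0.5, 0.4, -0.3]
gripper_width: 0.51
```

```bash
python3 look.py s5
```

```text
[0.6236 0.3041 0.2824] [-5.e-04 -4.e-04 -1.e+00] [-0.46  0.39 -0.35] [ 0.07  0.02 -0.01]
-0.024 77 ztop [0.1844 0.1845 0.1849 0.1862 0.1865] a [0.0049 0.0076 0.0096]
-0.016 64 ztop [0.1865 0.1894 0.1925 0.1944 0.195 ] a [0.0067 0.009  0.0122]
-0.008 46 ztop [0.1872 0.1886 0.1899 0.1926 0.1931] a [0.0054 0.0092 0.0123]
0.0 24 ztop [0.1861 0.1867 0.1897 0.192  0.1947] a [0.0043 0.0092 0.0116]
0.008 18 ztop [0.1825 0.1835 0.1855 0.1857 0.1857] a [0.008  0.0095 0.0105]
0.016 4 ztop [0.1677 0.1768 0.1822 0.1847] a [0.0078 0.0092 0.0093]
arm 0.03 52 [0.1002 0.1183]
arm 0.05 58 [0.0981 0.1178]
arm 0.07 29 [0.0982 0.1958]
arm 0.09 41 [0.0969 0.1979]
arm 0.11 152 [0.0964 0.1974]
arm 0.13 137 [0.0949 0.1258]
arm 0.15 174 [0.0946 0.1347]
arm 0.17 0
```

Request:
send_rows(moves=[[-0.01,0,0,0],[-0.02,0,0,0],[-0.03,0,0,0],[-0.034,0,0,0],[-0.034,0,0,0]])

```text
clock: 13.45
tool_pos: [0.5928, 0.2882, 0.2829]
tcp_rot: [3.053, 0.739, 0.0]
contact_force: [0.5, -0.0, -0.1]
gripper_width: 0.518
```

Request:
send_rows(moves=[[0,0,0,0],[0,0,0,0],[0,0,0,0],[0,0,0,0],[0,0,0,0],[0,0,0,0],[0,0,0,0]], fingers=0.0, squeeze=60)

```text
clock: 14.15
tool_pos: [0.5934, 0.289, 0.2826]
tcp_rot: [-3.053, -0.739, -0.001]
contact_force: [0.5, 2.1, -0.9]
gripper_width: 0.222
```

Request:
send_rows(moves=[[0,0,0.001,0],[0,0,0.002,0],[0,0,0.002,0]])

```text
clock: 14.45
tool_pos: [0.5934, 0.2891, 0.2822]
tcp_rot: [-3.053, -0.739, -0.001]
contact_force: [-1.0, 0.4, 6.0]
gripper_width: 0.224
```

Request:
send_rows(moves=[[0,0,0.001,0],[0,0,0.001,0]])

```text
clock: 14.65
tool_pos: [0.5933, 0.2892, 0.2819]
tcp_rot: [3.053, 0.739, 0.002]
contact_force: [-2.8, -0.4, 9.9]
gripper_width: 0.227
```

Request:
send_rows(moves=[[-0.0005,0,0.0007,0],[-0.0005,0.0007,0.001,0],[-0.0005,-0.0007,0.001,0],[-0.0005,0.0007,0.001,0],[-0.0005,-0.0007,0.001,0],[-0.0005,0,0.001,0]])

```text
clock: 15.25
tool_pos: [0.5932, 0.2891, 0.2818]
tcp_rot: [-3.053, -0.739, -0.004]
contact_force: [-3.8, 0.4, 12.7]
gripper_width: 0.224
```

```bash
python3 look.py s6
```

```text
[0.5932 0.2891 0.2818] [ 2.3e-03  6.0e-04 -1.0e+00] [-3.8   0.38 12.73] [-0.17  1.03  0.02]
-0.024 3 ztop [0.1208 0.1216 0.1241] a [0.0055 0.0057 0.0073]
-0.016 8 ztop [0.1853 0.1863 0.1895 0.1943 0.1958] a [0.0042 0.0052 0.0074]
-0.008 9 ztop [0.1876 0.1879 0.1912 0.1932 0.1949] a [0.0045 0.0052 0.0067]
0.0 9 ztop [0.1898 0.1907 0.193  0.1941 0.195 ] a [0.0041 0.0051 0.0068]
0.008 2 ztop [0.1855 0.1859] a [0.0067 0.0072 0.0078]
0.016 0 ztop [] a 
arm 0.03 60 [0.0983 0.1906]
arm 0.05 49 [0.1003 0.1965]
arm 0.07 177 [0.0986 0.1862]
arm 0.09 208 [0.0972 0.1929]
arm 0.11 128 [0.0954 0.1246]
arm 0.13 127 [0.0947 0.1242]
arm 0.15 169 [0.094  0.1339]
arm 0.17 0
```

The depth now shows a 5–6 mm protrusion at z 0.186–0.195 above the plate, so the catch may already be out. I'll unload, open, retreat and look.

Request:
send_rows(moves=[[0.0005,0,-0.002,0],[0.0005,0,-0.004,0],[0.0005,0,-0.004,0]])

```text
clock: 15.6
tool_pos: [0.5934, 0.289, 0.2825]
tcp_rot: [-3.053, -0.739, -0.001]
contact_force: [1.2, 2.3, -0.1]
gripper_width: 0.223
```

Request:
send_rows(moves=[[0,0,0,0],[0,0,0,0],[0,0,0,0],[0,0,0,0],[0,0,0,0],[0,0,0,0]], fingers=0.05)

```text
clock: 16.2
tool_pos: [0.5934, 0.2886, 0.2826]
tcp_rot: [3.053, 0.739, -0.0]
contact_force: [0.5, -0.6, 0.5]
gripper_width: 0.561
```

Request:
send_rows(moves=[[0.01,0,0,0],[0.025,0,0,0],[0.034,0,-0.005,0],[0.034,0,-0.04,0],[0.034,0,-0.08,0],[0.05,0,-0.12,0],[0.08,0,-0.15,0],[0.08,0,-0.15,0]])

```text
clock: 17.0
tool_pos: [0.6675, 0.3266, 0.4381]
tcp_rot: [-3.05, -0.736, -0.016]
contact_force: [0.4, 0.8, 0.3]
gripper_width: 0.574
```

```bash
python3 look.py s7
python3 - <<'E'
from h import *
c=load('s7'); P=cloud(c,c['d']);fc=np.array([.5439,.2627,0]);n=np.array([.8894,.4571,0]);t=np.array([-.4571,.8894,0])
q=P-fc;a=q@n;b=q@t;z=P[...,2]
for v in range(164,200):
    w=(abs(b[v])<.008)&(a[v]>-.012)&(a[v]<.03); 
    if w.any(): print(v,'z',round(float(np.median(z[v][w])),4),'a',np.round(a[v][w]*1000,1))
E
cp pics/s7c.png pics/s7view.png
```

```text
[0.6675 0.3266 0.4381] [ 0.0092  0.0061 -0.9999] [0.41 0.79 0.25] [ 0.   -0.01  0.  ]
-0.024 87 ztop [0.1846 0.1853 0.1858 0.1864 0.1876] a [0.0043 0.0076 0.0096]
-0.016 61 ztop [0.1845 0.1858 0.1864 0.1872 0.1888] a [0.0071 0.0094 0.0163]
-0.008 85 ztop [0.1879 0.1903 0.1919 0.1943 0.1947] a [0.0067 0.0098 0.0174]
0.0 51 ztop [0.1872 0.1896 0.1918 0.1924 0.1944] a [0.0063 0.0092 0.0166]
0.008 25 ztop [0.1836 0.1837 0.1842 0.1845 0.1848] a [0.0061 0.0087 0.01  ]
0.016 9 ztop [0.1702 0.1719 0.1798 0.1829 0.1848] a [0.0073 0.0082 0.0094]
arm 0.03 157 [0.1005 0.1548]
arm 0.05 118 [0.0986 0.1289]
arm 0.07 122 [0.0983 0.1277]
arm 0.09 127 [0.0978 0.1265]
arm 0.11 130 [0.0965 0.1265]
arm 0.13 133 [0.0949 0.1248]
arm 0.15 173 [0.0947 0.1348]
arm 0.17 0 
175 z 0.2292 a [-10.2  -8.2]
176 z 0.2277 a [-10.2 -10.6  -9.1  -6.7  -5.7]
177 z 0.2274 a [-9.9 -7.8 -5.8 -6.4 -6.4]
178 z 0.2263 a [-5.7 -6.4]
179 z 0.2245 a [-6.1]
185 z 0.2072 a [-3.  -0.6]
186 z 0.2072 a [-3.7 -0.7  0.1 -0.2]
187 z 0.206 a [-0.4 -0.4  1.  -0.1]
188 z 0.2039 a [ 0.2 -0.2  1.9 -0.1]
189 z 0.1997 a [ 0.9  0.4 -1.9  0.2]
190 z 0.1979 a [ 0.7 -0.5  1. ]
191 z 0.1944 a [0.2 1.5 0.3 1.7 3.6]
192 z 0.1945 a [1.9 2.5 2.8 2.5 3.7]
193 z 0.1942 a [0.1 0.6 3.7 5.  5. ]
194 z 0.1902 a [-0.6  3.7  3.5  4.9]
195 z 0.1891 a [0.8 2.4 3.2 6.2 5.2 6.9]
196 z 0.1859 a [ 4.9  5.7  6.3  6.9  9.8 10.6]
197 z 0.1846 a [3.5 6.  9.4 8.2 9.4]
198 z 0.1822 a [ 0.4  9.5  9.8 10.9]
199 z 0.1789 a [10.4  9.1 10.1]
```

View pics/s7view.png

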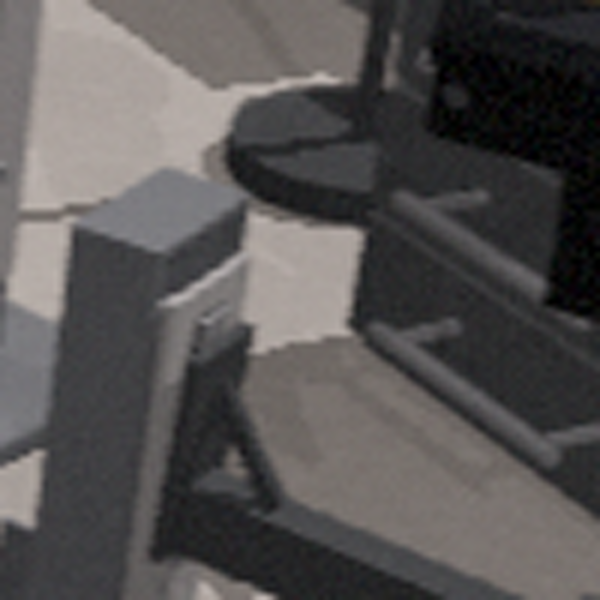

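The crop shows the hanger hooked in. The plate top edge is at (220,345), right at the catch's lower edge (212,325), and leans out with the droop. It's about 3 mm short, so not locked. Pressing far out on the arm binds the hooks, so I'll press straight down on the plate's top edge with the fingertips either side of the catch.

Request:
send_rows(moves=[[-0.02,0,0,0],[-0.05,0,0.0,0],[-0.08,0,0.01,0],[-0.1,0,0.02,0],[-0.115,0,0.025,0],[-0.12,0,0.03,0],[-0.12,0,0.03,0],[-0.12,0,0.03,0]], fingers=0.026)

```text
clock: 17.85
tool_pos: [0.5582, 0.2704, 0.4023]
tcp_rot: [-3.053, -0.739, 0.0]
contact_force: [0.4, -1.1, -0.1]
gripper_width: 0.297
```

Request:
send_rows(moves=[[0,0,0,0],[0,0,0,0],[0,0,0,0]])

```text
clock: 18.15
tool_pos: [0.5582, 0.2707, 0.4026]
tcp_rot: [-3.053, -0.739, -0.0]
contact_force: [-0.1, -0.5, 0.7]
gripper_width: 0.302
```

Run:
```python
from h import *
o=env.get_obs();T=R.from_rotvec(o['tcp_rot']).as_matrix();p=o['tool_pos']
fc=np.array([.5439,.2627,0]);n=np.array([.8894,.4571,0]);t=np.array([-.4571,.8894,0])
print(p,np.degrees(np.arctan2(T[1,0],T[0,0])),T[:,2],'a',(p-fc)@n,'b',(p-fc)@t,'tip z',p[2]-.182)
```

```text
[0.55816174 0.27066069 0.40262027] 27.212796251976982 [ 7.39480259e-07  3.57899799e-04 -9.99999936e-01] a 0.016323224945228983 b 0.000561197194399594 tip z 0.22062026564033071
```

Request:
send_rows(moves=[[-0.004,0,0.0,0],[-0.004,0,0.01,0],[-0.004,0,0.02,0],[-0.004,0,0.027,0],[-0.004,0,0.031,0],[-0.004,0,0.033,0],[-0.004,0,0.033,0]])

```text
clock: 18.85
tool_pos: [0.5546, 0.2686, 0.3693]
tcp_rot: [-3.053, -0.739, -0.001]
contact_force: [4.4, 2.4, -1.4]
gripper_width: 0.3
```

Request:
send_rows(moves=[[0,0,0.001,0],[0,0,0.002,0],[0,0,0.002,0]])

```text
clock: 19.15
tool_pos: [0.5545, 0.2687, 0.3688]
tcp_rot: [-3.053, -0.739, -0.003]
contact_force: [3.6, 0.3, 4.5]
gripper_width: 0.299
```

Request:
send_rows(moves=[[0,0,0.001,0],[0,0,0.002,0],[0,0,0.002,0]])

```text
clock: 19.45
tool_pos: [0.5544, 0.2689, 0.3684]
tcp_rot: [3.053, 0.739, 0.004]
contact_force: [0.1, -0.4, 12.5]
gripper_width: 0.299
```

Tip contact is at z 0.187, so the plate top is about 5 mm below its insertion height. That puts the plate on the rest and wedged by the droop. I'll add a light push toward the face to level it while pressing.

Request:
send_rows(moves=[[-0.0007,0,0.0,0],[-0.0014,0,0.0003,0],[-0.0014,0,0.0005,0],[-0.0014,0,0.0005,0]])

```text
clock: 19.85
tool_pos: [0.5538, 0.2685, 0.3684]
tcp_rot: [-3.053, -0.739, -0.009]
contact_force: [2.6, 1.4, 11.4]
gripper_width: 0.303
```

```bash
python3 look.py s8
```

```text
[0.5538 0.2685 0.3684] [ 0.0054  0.0019 -1.    ] [ 2.65  1.45 11.44] [ 0.17 -0.53  0.06]
-0.024 135 ztop [0.2089 0.2093 0.2107 0.2129 0.2139] a [0.0048 0.0081 0.0161]
-0.016 55 ztop [0.1705 0.1725 0.1746 0.1782 0.1786] a [0.0075 0.0095 0.0162]
-0.008 66 ztop [0.1711 0.1715 0.1728 0.1729 0.1752] a [0.0083 0.0117 0.0179]
0.0 30 ztop [0.165  0.1667 0.169  0.1693 0.2063] a [0.008  0.0099 0.0177]
0.008 95 ztop [0.2183 0.2184 0.2186 0.2187 0.2196] a [0.0085 0.0126 0.0189]
0.016 7 ztop [0.1657 0.1682 0.1751 0.1803 0.2172] a [0.0079 0.0098 0.0105]
arm 0.03 157 [0.0992 0.1891]
arm 0.05 117 [0.0986 0.1283]
arm 0.07 122 [0.0979 0.1275]
arm 0.09 127 [0.0958 0.1268]
arm 0.11 129 [0.0961 0.1259]
arm 0.13 133 [0.0954 0.1244]
arm 0.15 178 [0.0947 0.1348]
arm 0.17 0
```

View pics/s8c.png

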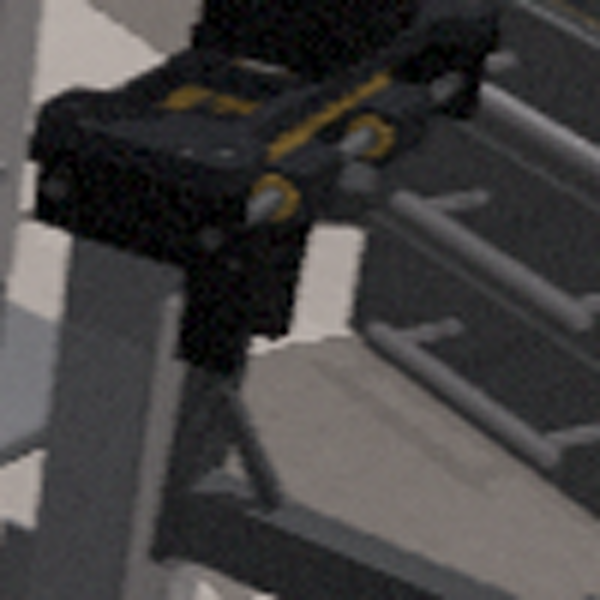

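Request:
send_rows(moves=[[-0.0007,0,0.0003,0],[-0.0014,0,0.0006,0],[-0.0018,0,0.0008,0],[-0.0018,0,0.0008,0]])

```text
clock: 20.3
tool_pos: [0.553, 0.2682, 0.3684]
tcp_rot: [-3.052, -0.738, -0.015]
contact_force: [5.8, 1.5, 12.2]
gripper_width: 0.297
```

Request:
send_rows(moves=[[-0.0005,0.0006,0.0002,0],[-0.0005,-0.0006,0.0004,0],[-0.0005,0.0006,0.0004,0],[-0.0005,-0.0006,0.0004,0],[-0.0005,0,0.0004,0]])

```text
clock: 20.8
tool_pos: [0.5529, 0.2681, 0.3684]
tcp_rot: [-3.052, -0.738, -0.017]
contact_force: [6.6, 3.4, 13.6]
gripper_width: 0.298
```

The vertical stop stays rigid, and the outward force suggests the finger edges are rubbing on the strip. I'll lift, move out about 5 mm, press only on the plate's top edge, then push inward through friction.

Request:
send_rows(moves=[[0,0,-0.004,0],[0,0,-0.01,0],[0.006,0,-0.01,0],[0.0085,0,-0.01,0],[0.0085,0,-0.01,0]])

```text
clock: 21.3
tool_pos: [0.5582, 0.2705, 0.373]
tcp_rot: [3.053, 0.739, -0.005]
contact_force: [-0.2, 0.2, -0.2]
gripper_width: 0.298
```

Request:
send_rows(moves=[[0,0,0.002,0],[0,0,0.004,0],[0,0,0.005,0],[0,0,0.006,0],[0,0,0.006,0]])

```text
clock: 21.8
tool_pos: [0.5584, 0.2707, 0.3685]
tcp_rot: [3.053, 0.739, -0.0]
contact_force: [-1.0, -0.8, 4.0]
gripper_width: 0.3
```

Request:
send_rows(moves=[[0,0,0.001,0],[0,0,0.002,0],[0,0,0.002,0]])

```text
clock: 22.1
tool_pos: [0.5585, 0.2709, 0.3682]
tcp_rot: [3.053, 0.739, 0.003]
contact_force: [-3.0, -2.3, 10.6]
gripper_width: 0.304
```

Request:
send_rows(moves=[[-0.001,0,0.0,0],[-0.002,0,0.0003,0],[-0.003,0,0.0006,0],[-0.003,0,0.0006,0]])

```text
clock: 22.5
tool_pos: [0.5569, 0.27, 0.3684]
tcp_rot: [-3.053, -0.738, -0.011]
contact_force: [0.8, 1.2, 10.0]
gripper_width: 0.299
```

Request:
send_rows(moves=[[-0.001,0,0.0003,0],[-0.001,0,0.0006,0],[-0.001,0,0.0006,0]])

```text
clock: 22.8
tool_pos: [0.5564, 0.2697, 0.3683]
tcp_rot: [-3.052, -0.738, -0.013]
contact_force: [1.6, 1.5, 10.6]
gripper_width: 0.303
```

```bash
python3 look.py s9
```

```text
[0.5564 0.2697 0.3683] [ 0.0078  0.0033 -1.    ] [ 1.6   1.52 10.57] [ 0.1  -0.3   0.01]
-0.024 137 ztop [0.2081 0.2108 0.2132 0.2162 0.2174] a [0.0045 0.008  0.0158]
-0.016 53 ztop [0.1711 0.1726 0.1737 0.1772 0.1776] a [0.0069 0.0089 0.0155]
-0.008 72 ztop [0.1701 0.1701 0.1713 0.1724 0.1738] a [0.0078 0.0114 0.0182]
0.0 26 ztop [0.1665 0.1684 0.1684 0.169  0.1694] a [0.0069 0.0091 0.0168]
0.008 66 ztop [0.215  0.2175 0.2188 0.219  0.2193] a [0.0079 0.015  0.0191]
0.016 5 ztop [0.1303 0.1576 0.1625 0.178  0.1796] a [0.0074 0.0088 0.0098]
arm 0.03 179 [0.1015 0.1969]
arm 0.05 117 [0.1003 0.1287]
arm 0.07 117 [0.0979 0.1273]
arm 0.09 124 [0.0976 0.1268]
arm 0.11 128 [0.0964 0.1254]
arm 0.13 134 [0.0951 0.125 ]
arm 0.15 181 [0.0947 0.1351]
arm 0.17 0
```

It won't go lower, with an arm droop of about 2°, so it may in fact already be seated and locked. I'll check the catch from above with the wrist camera.

Request:
send_rows(moves=[[0.002,0,-0.01,0],[0.002,0,-0.04,0],[0.002,0,-0.075,0],[-0.03,0,-0.078,0],[-0.07,0,-0.078,0],[-0.1,0,-0.078,0],[-0.115,0,-0.078,0],[-0.115,0,-0.078,0]])

```text
clock: 23.65
tool_pos: [0.4513, 0.2158, 0.443]
tcp_rot: [3.052, 0.737, 0.0]
contact_force: [-0.4, -0.3, -0.6]
gripper_width: 0.302
```

Request:
send_rows(moves=[[0,0,0,0],[0,0,0,0]])

```text
clock: 23.85
tool_pos: [0.4534, 0.2166, 0.4426]
tcp_rot: [-3.053, -0.739, -0.0]
contact_force: [0.6, 0.3, 0.1]
gripper_width: 0.301
```

Run:
```python
from h import *
o=env.get_obs();print(o['tool_pos'])
c,p,d=snap('wrist','w2');P=cloud(c,d)
fc=np.array([.5439,.2627,0]);n=np.array([.8894,.4571,0]);t=np.array([-.4571,.8894,0])
q=P-fc;a=q@n*1e3;b=q@t*1e3;z=P[...,2]*1e3
w=(abs(b)<25)&(a>-10)&(a<15)&(z>150)
v,u=np.where(w);print(v.min(),v.max(),u.min(),u.max())
for lo,hi in((-3,3),(-17,-11),(11,17)):
    print('b',lo,hi)
    m=w&(b>lo)&(b<hi)
    for r in range(v.min(),v.max()+1,2):
        if m[r].sum()>2: print(r,'a',round(float(np.median(a[r][m[r]])),1),'z',round(float(np.median(z[r][m[r]])),1))
v0=max(0,v.min()-30);u0=max(0,u.min()-40)
cr=p[v0:v.max()+40,u0:u.max()+40,::-1];print(v0,u0,cr.shape);f=min(780/cr.shape[1],580/cr.shape[0]);cv2.imwrite('pics/w2c.png',cv2.resize(cr,None,fx=f,fy=f,interpolation=cv2.INTER_CUBIC))
```

```text
[0.45340088 0.21664205 0.44262081]
52 85 269 378
b -3 3
54 a 13.7 z 170.0
56 a 9.7 z 186.7
58 a 8.7 z 186.7
60 a 7.6 z 187.3
62 a 6.6 z 186.8
64 a 5.5 z 186.9
66 a 3.0 z 196.9
68 a 2.1 z 196.4
70 a -0.7 z 209.3
72 a -1.7 z 209.3
74 a -2.7 z 209.6
76 a -6.2 z 230.1
78 a -7.1 z 230.3
80 a -7.9 z 229.8
82 a -8.8 z 229.8
84 a -9.7 z 230.2
b -17 -11
58 a 8.7 z 187.0
60 a 7.6 z 187.1
62 a 6.7 z 186.6
64 a 5.6 z 186.9
66 a 4.5 z 187.1
68 a 0.2 z 209.7
70 a -0.7 z 209.4
72 a -1.7 z 209.5
74 a -2.6 z 209.6
76 a -6.2 z 230.3
78 a -7.1 z 230.3
80 a -7.9 z 230.3
82 a -8.7 z 230.0
84 a -9.7 z 230.3
b 11 17
58 a 8.8 z 186.5
60 a 7.7 z 186.5
62 a 6.6 z 186.8
64 a 5.5 z 187.1
66 a 4.5 z 186.8
68 a 3.7 z 184.7
70 a -0.7 z 209.5
72 a -1.7 z 209.3
74 a -2.6 z 209.5
76 a -6.2 z 230.5
78 a -7.1 z 230.4
80 a -8.0 z 230.5
82 a -8.8 z 230.1
84 a -9.6 z 229.7
22 229 (103, 189, 3)
```

View pics/w2c.png

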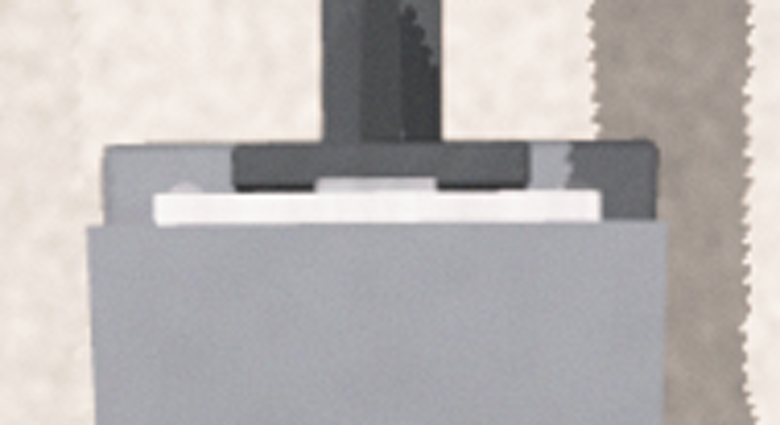

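The wrist crop shows the pressed-in catch at (376,184) flush with the plate's rear edge. With the upright top as reference, the plate is about 4.3 mm above its seat and leans out about 3.5 mm at the top, so it is not locked. I'll grip the plate itself across its 40 mm width, near the top, level it toward the face and press straight down.

Request:
send_rows(moves=[[0.03,0,0,0],[0.07,0,0,0],[0.1,0,0,0],[0.116,0,0,0],[0.116,0,0,0],[0.116,0,0.02,0],[0.116,0,0.04,0],[0.116,0,0.05,0]], fingers=0.06)

```text
clock: 24.7
tool_pos: [0.5553, 0.269, 0.3907]
tcp_rot: [3.053, 0.739, -0.005]
contact_force: [0.1, -0.1, -0.0]
gripper_width: 0.686
```

```bash
cat > st.py <<'E'
from h import *
o=env.get_obs();T=R.from_rotvec(o['tcp_rot']).as_matrix();p=o['tool_pos']
fc=np.array([.5439,.2627,0]);n=np.array([.8894,.4571,0]);t=np.array([-.4571,.8894,0]);f=o['contact_force']
print(round(float(o['clock']),2),'yaw',np.round(np.degrees(np.arctan2(T[1,0],T[0,0])),2),'a %.4f b %.4f tip %.4f'%((p-fc)@n,(p-fc)@t,p[2]-.182),'Fn %.1f Ft %.1f Fz %.1f'%(f@n,f@t,f[2]),'w',o['gripper_width']*87)
E
python3 st.py
```

```text
24.7 yaw 27.21 a 0.0130 b 0.0004 tip 0.2087 Fn 0.1 Ft -0.1 Fz -0.0 w 59.715853311596895
```

Request:
send_rows(moves=[[0.0018,0,0.01,0],[0.0018,0,0.02,0],[0.0018,0,0.028,0],[0.0018,0,0.034,0],[0.0018,0,0.036,0],[0.0018,0,0.036,0]])

```text
clock: 25.3
tool_pos: [0.5575, 0.2702, 0.3566]
tcp_rot: [3.053, 0.739, -0.0]
contact_force: [0.7, 0.2, -0.5]
gripper_width: 0.69
```

Request:
send_rows(moves=[[0,0,0,0],[0,0,0,0],[0,0,0,0],[0,0,0,0],[0,0,0,0],[0,0,0,0]], fingers=0.0, squeeze=50)

```text
clock: 25.9
tool_pos: [0.5575, 0.2705, 0.3571]
tcp_rot: [-3.053, -0.739, -0.001]
contact_force: [-0.5, 0.8, 1.9]
gripper_width: 0.437
```

```bash
python3 st.py
```

```text
25.9 yaw 27.21 a 0.0156 b 0.0007 tip 0.1751 Fn -0.1 Ft 0.9 Fz 1.9 w 38.02839687312001
```

Request:
send_rows(moves=[[-0.001,0,0,0],[-0.002,0,0,0],[-0.002,0,0,0]])

```text
clock: 26.2
tool_pos: [0.5562, 0.2697, 0.3572]
tcp_rot: [-3.052, -0.739, -0.005]
contact_force: [3.5, 3.7, 0.6]
gripper_width: 0.437
```

Request:
send_rows(moves=[[-0.001,0,0,0],[-0.002,0,0,0],[-0.002,0,0,0]])

```text
clock: 26.5
tool_pos: [0.5545, 0.2689, 0.3573]
tcp_rot: [-3.052, -0.739, -0.005]
contact_force: [4.9, 3.3, 0.2]
gripper_width: 0.439
```

```bash
python3 st.py
```

```text
26.5 yaw 27.21 a 0.0123 b 0.0006 tip 0.1753 Fn 5.9 Ft 0.7 Fz 0.2 w 38.207548775605616
```

Request:
send_rows(moves=[[-0.0003,0,0.001,0],[-0.0003,0,0.002,0],[-0.0003,0,0.002,0]])

```text
clock: 26.8
tool_pos: [0.5548, 0.2691, 0.3568]
tcp_rot: [-3.052, -0.739, -0.009]
contact_force: [4.8, 3.9, 4.8]
gripper_width: 0.438
```

Request:
send_rows(moves=[[0,0,0.001,0],[0,0,0.002,0],[0,0,0.002,0]])

```text
clock: 27.1
tool_pos: [0.5548, 0.2691, 0.355]
tcp_rot: [-3.052, -0.739, -0.01]
contact_force: [4.6, 3.4, 5.5]
gripper_width: 0.438
```

```bash
python3 st.py
```

```text
27.1 yaw 27.21 a 0.0126 b 0.0007 tip 0.1730 Fn 5.7 Ft 0.9 Fz 5.5 w 38.08409771556053
```

It's moving down now: 1.8 mm at a steady 5.5 N, which matches the rest spring.

Request:
send_rows(moves=[[0,0,0.001,0],[0,0,0.002,0],[0,0,0.002,0]])

```text
clock: 27.4
tool_pos: [0.5542, 0.2688, 0.3525]
tcp_rot: [-3.053, -0.739, -0.005]
contact_force: [2.2, 2.2, 5.5]
gripper_width: 0.437
```

Request:
send_rows(moves=[[0,0,0.001,0],[0,0,0.0015,0],[0,0,0.0015,0]])

```text
clock: 27.7
tool_pos: [0.5544, 0.269, 0.3523]
tcp_rot: [-3.053, -0.739, -0.008]
contact_force: [1.1, 2.0, 10.5]
gripper_width: 0.434
```

```bash
python3 st.py
```

```text
27.7 yaw 27.21 a 0.0122 b 0.0008 tip 0.1703 Fn 1.9 Ft 1.2 Fz 10.5 w 37.79540810582704
```

It reached a hard stop after 4.8 mm, and the outward force fell by about 3.5 N, which is the catch snapping out. I'll unload, release, retreat and verify from above.

Request:
send_rows(moves=[[0,0,-0.001,0],[0.0005,0,-0.0022,0],[0.0005,0,-0.0022,0]])

```text
clock: 28.0
tool_pos: [0.5544, 0.2688, 0.3524]
tcp_rot: [-3.053, -0.739, -0.003]
contact_force: [2.3, 2.8, 6.1]
gripper_width: 0.44
```

Request:
send_rows(moves=[[0,0,0,0],[0,0,0,0],[0,0,0,0],[0,0,0,0],[0,0,0,0],[0,0,0,0]], fingers=0.06)

```text
clock: 28.6
tool_pos: [0.5536, 0.2683, 0.3507]
tcp_rot: [3.053, 0.739, -0.004]
contact_force: [-0.5, 0.5, -0.2]
gripper_width: 0.687
```

Request:
send_rows(moves=[[0,0,-0.02,0],[0,0,-0.05,0],[0,0,-0.088,0],[-0.03,0,-0.089,0],[-0.07,0,-0.089,0],[-0.1,0,-0.089,0],[-0.115,0,-0.089,0],[-0.115,0,-0.089,0]])

```text
clock: 29.4
tool_pos: [0.4502, 0.2154, 0.4406]
tcp_rot: [3.051, 0.738, -0.0]
contact_force: [0.3, -0.1, -0.0]
gripper_width: 0.685
```

Request:
send_rows(moves=[[0,0,0,0],[0,0,0,0]])

```text
clock: 29.6
tool_pos: [0.4524, 0.2162, 0.4403]
tcp_rot: [-3.053, -0.739, 0.0]
contact_force: [-0.2, 0.7, -0.6]
gripper_width: 0.69
```

```bash
python3 - <<'E'
from h import *
o=env.get_obs();print(o['clock'],o['tool_pos'],o['contact_force'])
c,p,d=snap('wrist','w3');P=cloud(c,d)
fc=np.array([.5439,.2627,0]);n=np.array([.8894,.4571,0]);t=np.array([-.4571,.8894,0])
q=P-fc;a=q@n*1e3;b=q@t*1e3;z=P[...,2]*1e3
w=(abs(b)<25)&(a>-10)&(a<15)&(z>150)
v,u=np.where(w)
for lo,hi in((-3,3),(-17,-11),(11,17)):
    m=w&(b>lo)&(b<hi)
    print('b',lo,[(r,round(float(np.median(a[r][m[r]])),1),round(float(np.median(z[r][m[r]])),1)) for r in range(v.min(),v.max()+1) if m[r].sum()>2 and np.median(a[r][m[r]])>-1.5])
v0=max(0,v.min()-30);u0=max(0,u.min()-40)
cr=p[v0:v.max()+40,u0:u.max()+40,::-1];f=min(780/cr.shape[1],580/cr.shape[0]);cv2.imwrite('pics/w3c.png',cv2.resize(cr,None,fx=f,fy=f,interpolation=cv2.INTER_CUBIC))
E
python3 look.py s10 | grep arm
```

```text
29.6 [0.45240478 0.21619769 0.44033477] [-0.15020306  0.73628895 -0.61390673]
b -3 [(51, 14.6, 166.0), (52, 13.9, 166.5), (53, 13.2, 167.3), (54, 12.4, 168.7), (55, 11.7, 169.8), (56, 8.7, 184.3), (57, 6.2, 195.8), (58, 5.6, 196.2), (59, 5.1, 196.5), (60, 4.6, 196.3), (61, 4.2, 196.3), (62, 3.6, 196.5), (63, 3.2, 196.1), (64, 2.7, 196.3), (65, 0.2, 209.5), (66, -0.3, 209.3), (67, -0.8, 209.7), (68, -1.2, 209.4)]
b -17 [(56, 8.7, 184.1), (57, 8.2, 184.2), (58, 7.7, 184.2), (59, 7.1, 184.4), (60, 6.6, 184.6), (61, 6.1, 184.0), (62, 5.6, 184.1), (63, 5.0, 184.3), (64, 4.5, 184.5), (65, 0.3, 209.2), (66, -0.2, 209.3), (67, -0.7, 209.5), (68, -1.2, 209.9)]
b 11 [(56, 8.8, 183.7), (57, 8.2, 183.9), (58, 7.6, 184.5), (59, 7.1, 184.4), (60, 6.6, 184.1), (61, 6.1, 184.1), (62, 5.4, 184.8), (63, 5.0, 184.5), (64, 4.5, 184.2), (65, 4.0, 184.2), (66, -0.2, 209.1), (67, -0.7, 209.5), (68, -1.2, 209.6)]
arm 0.03 150 [0.0975 0.1506]
arm 0.05 118 [0.0964 0.1261]
arm 0.07 119 [0.0956 0.1253]
arm 0.09 121 [0.0948 0.1246]
arm 0.11 123 [0.0949 0.1241]
arm 0.13 135 [0.0934 0.1234]
arm 0.15 180 [0.0934 0.1333]
arm 0.17 0
```

View pics/w3c.png

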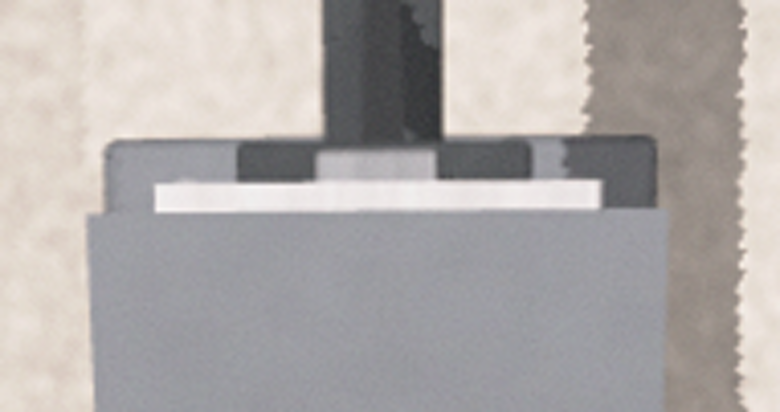

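The wrist crop shows the catch (316–436, 150–182) standing fully out, 6 mm, over the plate's top edge. The plate is held right under it, so it's locked. I'll hand the job in.

Run:
```python
from h import *
c0=load('top1'); c,p,d=snap('top','top9')
# bystander check: changed colour at tape, angle, screwdriver, paint, jar, brush regions
for nm,(u0,u1,v0,v1) in dict(paints=(265,360,115,155),tape=(440,495,275,325),angle=(445,505,175,215),jar=(268,304,285,322)).items():
    print(nm,np.abs(p[v0:v1,u0:u1].astype(int)-c0['p'][v0:v1,u0:u1]).mean().round(1))
print(workorder.job_done())
```

```text
paints 10.0
tape 12.8
angle 10.1
jar 20.6
the job is handed in; nothing more can be done
None
```

The hanger is in the upper two slots with the spring catch snapped out above its plate, and I handed the job in at about 30 s with the robot clear of everything.

**What happened:**
- I gripped the hanger at the given point and pushed the tabs in with about 8 N. The first presses down, from the grip point and from closer in, wedged the hooks about 4 mm above the seat at up to about 13 N upward.
- Straddling the catch and pressing on the plate's top edge did not move it either. That push peaked at about 13.6 N down plus about 7 N inward, around 15.5 N combined and so right at your limit.
- I then gripped the plate itself, levelled it toward the face with about 6 N, and pressed straight down. It slid 4.8 mm at about 5.5 N to a hard stop. The outward force fell from 5.7 to 1.9 N as the catch came out, and Fz reached 10.5 N at the stop.

**Last checks:**
- **Catch:** the wrist camera shows it standing 6 mm out over the plate's top edge.
- **Height:** the rest spring lifts the plate against the underside of the catch, about 2 mm above the seat, which is at the edge of the allowed 2 mm.
- **Level:** the arm droops about 2°, as you described for a seated hanger.

**Weak or missing checks:**
- **Bystanders:** I compared before-and-after top images for the paints, tape, angle and jar. The mean differences were 10–21 grey levels, which I can't separate from noise and the arm's changed shadow. I did not check the brush or screwdriver. No contact with any of them was planned or felt.
- **Lift test:** I did not pull up on the hanger to test the lock.

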